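# Copy the sheet on the glass: shut lid, switch on, start

### The job

Copy the sheet that lies on the copier's glass: push the copier's half-open lid right down without slamming it, next switch the machine on by pressing the raised front half of the black rocker at the left end of its panel (seen from the robot) right down, and only then press the green start key at the right end of the panel fully in and let it go. Do it all with your fingertips: press no other key, raise the lid no further, and grip, lift or disturb none of the other things on the desk.

Things in the scene. Friction and masses are not known exactly. Their poses are not given: they have to be found in the camera images.
- copier: Fixed flatbed copier, cream shell 360 mm deep (own x), 420 wide (own y), 147 high with lid shut. Origin: centre of its underside, on the desk. Front (-x) faces the robot, own y points left seen from the robot. Level grey panel, top 140 mm above the desk, x -180 to -93 mm; its controls lie on x = -138 mm: rocker at y +160, white keys +100 and +50, display -22, red key -95, green key -155.
- lid (a joint): Angle of the charcoal lid, rad: 0 shut (level, hard stop), starts half open at 0.3 to 0.6. Plate 262 mm deep, 408 wide, 20 thick, hinged along its rear edge (axis: copier y, at copier x = +165 mm, 127.5 mm above the desk). A stiff hinge holds it at any angle; 1 to 4 N pressed down near its front edge closes it.
- lid_press (a point): Point to push on the lid's top face, mid-width, 235 mm from the hinge (27 mm behind the lid's front edge), 20 mm above the hinge line when shut; moves with the lid. With the lid shut: 147.5 mm above the desk, copier x = -70 mm. Its z axis is the lid's upward normal.
- power_rocker (a joint): Angle of the black rocker, rad: 0 off (front half stands up, the start), 0.33 on (front half level, 3.5 mm above the panel, hard stop; rear half stands up). Its face is a shallow V, 38 mm long along copier x, 26 wide, pivot 143.5 mm above the desk at copier x -138, y +160 mm. The front half (robot side) has a white bar. Stays where left; about 2.5 N at rocker_on moves it.
- rocker_on (a point): Point on the front half of the rocker's face, 15 mm from the pivot towards the robot (4 mm from its front end), mid-width; 148 mm above the desk when off, 143.5 mm when on.
- start_key (a joint): Depth of the green start key, m: 0 out, 0.005 fully in. Round, 30 mm across, stands 8 mm above the panel when out; spring return, pressed straight down with 1.2 N at first and 4 N fully in.
- start_key_top (a point): Centre of the green start key's top face (148 mm above the desk when out), moves with it.
- stop_key (a joint): Depth of the red round stop key (22 mm across, 60 mm to the left of the start key), m: 0 out, 0.005 in. Not to be pressed.
- white_key_a (a joint): Depth of the white oblong key (14 x 24 mm) next to the rocker, m: 0 out, 0.005 in. Not to be pressed.
- white_key_b (a joint): Depth of the other white oblong key (14 x 24 mm), next to the display, m: 0 out, 0.005 in. Not to be pressed.
- stapler: Loose stapler, blue over black, 36 x 135 x 52 mm high, in front of the copier; origin under its centre. Bystander.
- mug: Loose blue mug, 80 mm across, 92 mm high, handle at its own +y; stands beside the copier; origin under its centre. Bystander.
- glue_stick: Loose glue stick standing upright, yellow with a white cap, 30 mm across, 92 mm high, beside the copier; origin under its centre. Bystander.
- ink_stamp: Loose self-inking hand stamp, grey with an orange top, 40 x 62 x 86 mm high; origin under its centre. Bystander.
- tape_dispenser: Loose charcoal tape dispenser with a roll of buff tape, 130 x 52 x 75 mm high; origin under its centre. Bystander.

How it is judged:
On the way, in this order (a step that is already met when the one before it is completed fails the run):
1. the lid is pushed right down (within 0.025 rad of shut) (value of joint lid below 0.025 rad), for 0.2 s.
2. then, with the lid shut, the front half of the rocker is pressed down (at least 0.27 of its 0.33 rad) (value of joint lid below 0.025 rad and value of joint power_rocker above 0.27 rad), for 0.1 s.
3. then, with the lid shut and the power on, the green start key is pressed in (at least 4 of its 5 mm) (all of step 2 and value of joint start_key above 0.004 m), for 0.1 s.
At the end, for the whole second after the job is handed in: The lid is shut (within 0.025 rad), the rocker is on (at least 0.27 of 0.33 rad), the start key is let out again and no other key is in (each under 1.5 mm) (all of step 2 and value of joint each of start_key, stop_key, white_key_a, white_key_b below 0.0015 m); the robot touches nothing.
It fails at once if the start key is pressed while the lid is open or the power off (value of joint start_key above 0.003 m and (value of joint lid above 0.05 rad or value of joint power_rocker below 0.24 rad)).
It fails at once if the lid is slammed (turns shut faster than 2 rad/s, 0.5 m/s at its front edge) (velocity of joint lid below -2 rad/s).
It fails at once if the lid is raised further open (beyond 0.7 rad) (value of joint lid above 0.7 rad).
It fails at once if the red stop key or a white key is pressed (over 2.5 mm) (value of joint any of stop_key, white_key_a, white_key_b above 0.0025 m).
It fails at once if a bystander is lifted or moved (over 30 mm) or tipped (over 0.4 rad) (distance of any of stapler, mug, glue_stick, ink_stamp, tape_dispenser from where it was at the start of the episode above 0.03 m or angle between any of stapler, mug, glue_stick, ink_stamp, tape_dispenser's own z axis and vertical above 0.4 rad).
It also fails if it takes over 48 s, if anything falls off the work surface, if the arm or the gripper's body presses on something with over 40 N, if the wrist force passes 120 N, or if a joint passes its speed limit or range.

### The arm

A 6-joint arm with a two-finger parallel gripper is mounted at the origin on the work surface. World frame = base frame: x ahead of the robot, y to its left, z up, the work surface at z = 0. Lengths are in m, angles in rad, forces in N, time in s.
With the tool pointing down it reaches from about 0.35 to 0.775 m from the base axis. Payload 7.3 kg.
Tool frame: the origin (TCP) lies on the centre line of the jaws, within the pads' length; the fingertips stand 25 mm ahead of it and the grasp point (between the pads) lies 6 mm ahead of it; z points along the fingers, y is the direction in which the jaws open and shut (so a half turn about z gives the same grasp; the last joint's range is limited). The gripper opens to 92 mm and grips with 3 to 60 N. Pads are 19 mm wide; open, the fingers measure 130 mm over their backs; the gripper's body (75 mm by 190 mm) begins 47 mm behind the grasp point.
Start: joints at [0.999, 0.342, 1.524, -0, 1.275, -0.146], TCP at [0.217, 0.478, 0.216] pointing down, gripper open.
Joint ranges: [-2.53, 2.53], [-0.77, 2.02], [0.04, 2.7], [-1, 4.14], [0.28, 2.66], [-3.11, 3.11]. Speed limits (rad/s): [2.57, 2.57, 3.14, 3.14, 3.14, 3.14].

### API

Orientations are given as [roll, pitch, yaw] about the fixed x, y, z axes, in that order (R = Rz(yaw) Ry(pitch) Rx(roll)).
In Python, from cell import telemetry, read_camera, workorder gives the robot as it stands.
- The arm moves only by the shell command python3 -m creep 'ROWS' [FORCE]. ROWS is JSON, one flat list of numbers, 5 for each row, row after row: the opening, from 0 (shut) to 1 (fully open), then the shift along the world's x, y, z in m, then the turn about the world's z in rad. A call has 1 to 12 rows; each row shifts and turns the pose as measured when the row begins; what a row does not reach is not made up. A row lasts 1/8 s, in which the tool goes at most 62.5 mm and 10.7 degrees, less where a joint would pass 70% of its speed; a pose out of reach is approached as far as the arm can. A call is refused whole if a number of a shift passes 0.0625 or a number of a turn 0.188, either way. A call with a gripper value outside its range is refused whole. The fingers move at their own pace and stop on an object; FORCE is the grip in N (left out, the last holds). Time passes only in rows, so rows that do not move let the fingers close. It gives the time, the measured TCP pose, the force and the opening at its end, in the units of the state.
- telemetry.observe(): the state, without advancing time (a new reading comes with each control period).
- read_camera(name): name is "scene" or "top" or "wrist"; returns a dict with "image" (384x512x3 uint8, red, green, blue), "fovy" (degrees; the focal length in pixels is half the picture's height over the tangent of half this angle, whatever the lens; pixels are square), "cx", "cy" (the principal point, pixels), "R" (3x3) and "t" (3): a world point X has camera coordinates R X + t. Camera axes: x right, y down, z forward; pixel columns grow to the right and rows downward; lengths in m; the calibration is good to about 2 mm. A picture is of the moment at which its call begins. There is no depth.
- workorder.hand_in(): hands the job in, once; it reports no verdict.
The state is a dict: "time": time; "qpos": joint angles; "qvel": joint speeds; "joint_efforts": joint torques, N m; "tool_pos": TCP position; "tool_rot": TCP orientation; "contact_force": force on the tool from outside, world axes, zero at the start; "torque": the same for the moment, N m; "opening": finger opening in m.
Only numpy, scipy, OpenCV 4.12 (cv2) and the standard library are available. Lean on these libraries where they do the work, as an engineer would, in place of code of your own. Each camera call takes 0.05 s, during which the arm holds its last target.

## Working session

There is one attempt and no reset: what is moved stays moved. The work goes in short steps, Python scripts to look and compute and a shell command to move; the robot and the scene stay as the last step left them, time stands still between calls to the robot, and variables do not carry over. Pictures are saved under pics/ and viewed, and the job is handed in when it is done.

```bash
mkdir -p pics; ls; python3 - <<'E'
from cell import telemetry, read_camera
import cv2
print(telemetry.observe())
for n in ["scene","top"]:
    c=read_camera(n); cv2.imwrite(f"pics/{n}0.png",c["image"][:,:,::-1])
    print(n,c["fovy"],c["cx"],c["cy"],c["R"],c["t"])
E
```

```text
pics
{'time': 0.0, 'qpos': array([ 9.98994106e-01,  3.42757591e-01,  1.52498242e+00, -1.28857116e-05,
        1.27535089e+00, -1.46024709e-01]), 'qvel': array([-7.79290470e-04, -4.27976383e-04,  3.06064518e-04, -4.67620787e-05,
        5.32024090e-04, -3.56050578e-05]), 'joint_efforts': array([-3.14480189e-03, -4.31243420e+01, -2.44214022e+01,  7.14499829e-02,
        5.61124727e-02, -1.19364522e-04]), 'tool_pos': array([0.21662056, 0.47779502, 0.21513893]), 'tool_rot': array([-3.14010856e+00, -2.05813603e-04,  2.71581875e+00]), 'contact_force': array([-0.71991833, -0.74435248,  0.60316047]), 'torque': array([0.03156577, 0.02992921, 0.09499668]), 'opening': 0.09174669379491336}
scene 44.89925566997199 257.8381664241157 194.28204858152586 [[ 0.98928397  0.14598911 -0.00210133]
 [ 0.09300166 -0.64118278 -0.7617318 ]
 [-0.11255189  0.75337363 -0.64788907]] [-0.58616893  0.03732803  1.1871634 ]
top 52.2955683210396 256.9657015507987 190.6203804916484 [[ 0.00942163 -0.99995451 -0.00148614]
 [-0.9787472  -0.00891733 -0.20487656]
 [ 0.20485399  0.00338483 -0.97878669]] [0.00946752 0.62046876 1.14843618]
```

View pics/scene0.png

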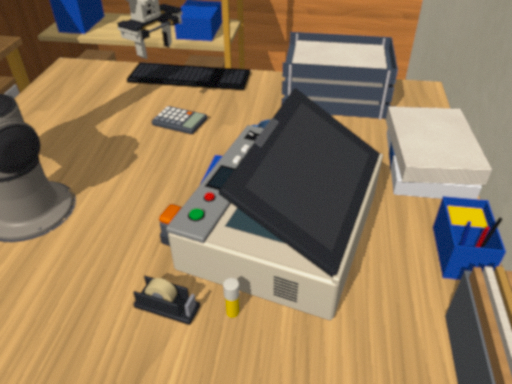

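View pics/top0.png

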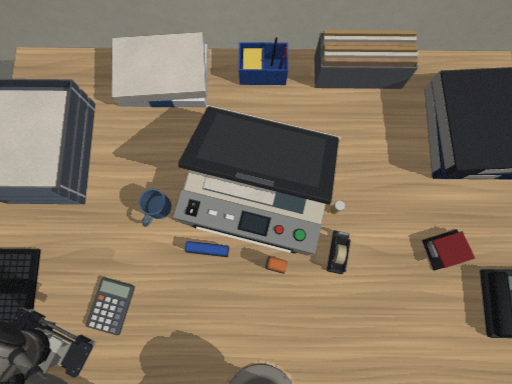

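The top view shows the rocker at about (193,207), the red key at (279,230), the green key at (300,235) and the lid half open behind the panel. The stapler and stamp are in front, and the tape, glue and mug are at the sides. Next I'll enlarge the crop and fit the pose.

```bash
cat > h.py <<'E'
import numpy as np, cv2
from cell import telemetry, read_camera
def f(c): return c["image"].shape[0]/2/np.tan(np.radians(c["fovy"])/2)
def ray(c,u,v,z):
    R=np.array(c["R"]);t=np.array(c["t"])
    d=R.T@np.array([(u-c["cx"])/f(c),(v-c["cy"])/f(c),1]);o=-R.T@t
    return o+d*(z-o[2])/d[2]
def proj(c,X):
    p=np.array(X)@np.array(c["R"]).T+np.array(c["t"])
    return np.c_[p[:,0]/p[:,2]*f(c)+c["cx"],p[:,1]/p[:,2]*f(c)+c["cy"]]
def cen(im,m):
    n,l,s,c=cv2.connectedComponentsWithStats(m.astype(np.uint8))
    i=1+np.argsort(-s[1:,4])[:3]; return [(s[k,4],c[k].round(1)) for k in i]
E
python3 - <<'E'
from h import *
for n in ["top","scene"]:
    c=read_camera(n); im=c["image"].astype(int); r,g,b=im[...,0],im[...,1],im[...,2]
    print(n,"green",cen(im,(g>r+40)&(g>b+30)),"red",cen(im,(r>130)&(g<70)&(b<80)))
c=read_camera("top")
cv2.imwrite("pics/crop1.png",cv2.resize(c["image"][100:280,130:360,::-1],None,fx=3.3,fy=3.3,interpolation=cv2.INTER_CUBIC))
c=read_camera("scene")
cv2.imwrite("pics/crop2.png",cv2.resize(c["image"][80:310,140:390,::-1],None,fx=2.6,fy=2.6,interpolation=cv2.INTER_CUBIC))
E
```

```text
top green [(np.int32(86), array([299.5, 234.4]))] red [(np.int32(41), array([278.9, 229.1])), (np.int32(1), array([286.,  47.]))]
scene green [(np.int32(146), array([195.9, 213.6]))] red [(np.int32(57), array([208.8, 196.2])), (np.int32(48), array([483. , 235.3]))]
```

View pics/crop1.png

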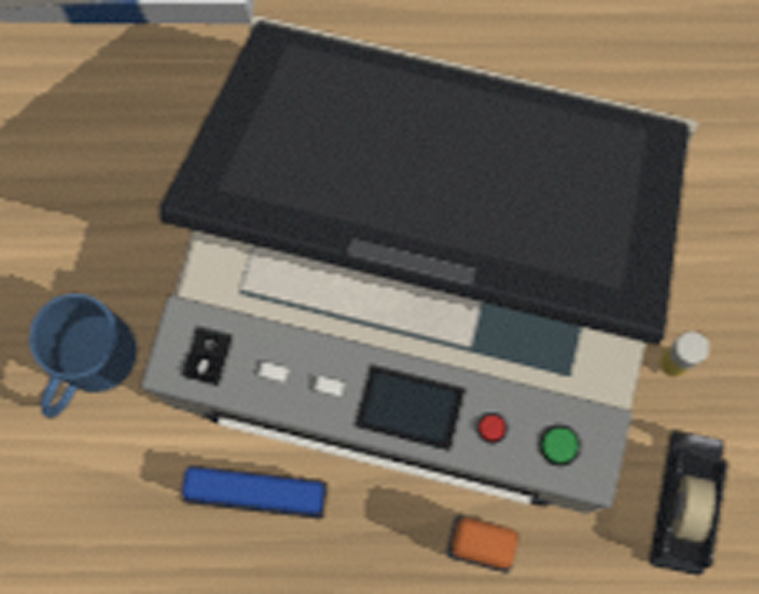

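View pics/crop2.png

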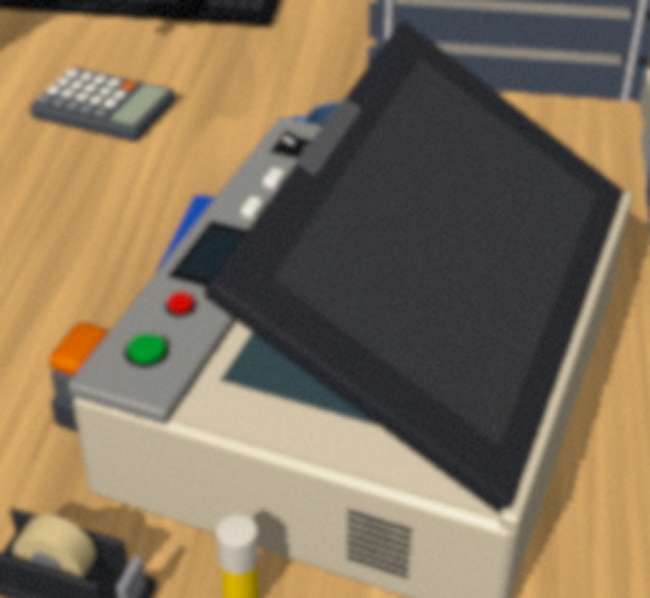

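```bash
cat > fit.py <<'E'
from h import *
from scipy.optimize import least_squares
T=read_camera("top");S=read_camera("scene")
k=lambda a,b:(a/3.3+130,b/3.3+100)
q=lambda a,b:(a/2.6+140,b/2.6+80)
P=[(-.138,-.155,.148),(-.138,-.095,.147),(-.138,.160,.1445),(-.138,.1,.147),(-.138,.05,.147),(-.18,.21,.14),(-.18,-.21,.14),(-.093,.21,.14),(-.093,-.21,.14)]
pt=[(299.5,234.4),(278.9,229.1),k(208,355),k(272,371),k(328,385),k(145,388),k(607,507),k(170,298),k(632,410)]
P2=[(-.138,-.155,.148),(-.138,-.095,.147),(-.138,.1,.147),(-.138,.05,.147),(-.18,-.21,.14)]
ps=[(195.9,213.6),(208.8,196.2),q(272,178),q(250,207),q(75,388)]
def W(p,L):
    L=np.array(L);c,s=np.cos(p[2]),np.sin(p[2])
    return np.c_[p[0]+c*L[:,0]-s*L[:,1],p[1]+s*L[:,0]+c*L[:,1],L[:,2]]
def lid(a,r,y,h): # r from hinge, h normal
    return (.165-r*np.cos(a)+h*np.sin(a)*1,y,.1275+r*np.sin(a)+h*np.cos(a))
def res(p):
    F=[lid(p[3],.262,.204,.02),lid(p[3],.262,-.204,.02)]
    a=proj(T,W(p,P+F))-np.array(pt+[k(166,208),k(662,328)])
    b=proj(S,W(p,P2+F))-np.array(ps+[q(405,25),q(213,285)])
    return np.r_[a.ravel(),b.ravel()]
if __name__=="__main__":
    r=least_squares(res,[.6,0,-.2,.45],loss="soft_l1");p=r.x
    print(p.round(4),res(p).reshape(-1,2).round(1).tolist())
    for n,L in dict(press=lid(p[3],.235,0,.02),shut=(-.07,0,.1475),rock=(-.153,.16,.148),key=(-.138,-.155,.148)).items(): print(n,W(p,[L]).round(4))
    st=telemetry.observe();print(st["tool_pos"],st["time"])
E
python3 fit.py
```

```text
[ 0.6504  0.0104 -0.2325  0.528 ] [[0.9, -0.8], [0.8, -0.6], [-0.1, -0.2], [0.7, -0.3], [0.6, -0.3], [-1.5, -0.1], [2.0, -0.6], [-0.6, -1.6], [0.9, -1.1], [-2.9, -0.2], [1.6, 0.5], [0.1, -0.4], [0.2, -0.3], [-0.2, -0.8], [0.1, -0.7], [-3.8, -1.0], [-1.6, -2.8], [-1.2, -0.5]]
press [[0.6232 0.0169 0.2632]]
shut [[0.5823 0.0265 0.1475]]
rock [[0.5384 0.2014 0.148 ]]
key [[ 0.4804 -0.1086  0.148 ]]
[0.21681405 0.4781048  0.21574941] 0.4
```

Fit is good to about 2 px: copier at (0.650, 0.010), yaw -0.2325, lid about 0.53 rad. I'll raise the tool with the fingers closed and travel to above the lid.

```bash
python3 -m creep '[0,0,0,0.06,0, 0,0,0,0.06,0, 0,0.04,-0.046,0,0.02, 0,0.04,-0.046,0,0.02, 0,0.04,-0.046,0,0.02, 0,0.04,-0.046,0,0.02, 0,0.04,-0.046,0,0.02, 0,0.04,-0.046,0,0.02, 0,0.04,-0.046,0,0.02, 0,0.04,-0.046,0,0.02, 0,0.04,-0.046,0,0.02]' 10; python3 - <<'E'
from h import *
s=telemetry.observe();print(s["tool_pos"],s["tool_rot"],s["qpos"],s["contact_force"])
E
```

```text
time: 1.78
tool_pos: [0.5816, 0.0539, 0.3401]
tool_rot: [3.139, 0.004, 2.911]
contact_force: [0.9, 0.3, -0.2]
opening: 0.0005
[0.58161462 0.05385776 0.34009809] [3.13895664 0.00420251 2.91088566] [-0.03985515  0.39675215  1.10631697  0.00179453  1.63389719 -1.37983272] [ 0.91296881  0.2939249  -0.16188764]
```

```bash
python3 -m creep '[0,0.045,-0.037,0,0, 0,0,0,-0.02,0, 0,0,0,-0.015,0, 0,0,0,-0.01,0]'; python3 - <<'E'
from h import *
for n in ["scene","top"]:
    c=read_camera(n); cv2.imwrite(f"pics/{n}1.png",c["image"][:,:,::-1])
E
```

```text
time: 2.28
tool_pos: [0.6309, 0.0099, 0.2915]
tool_rot: [3.14, 0.004, 2.904]
contact_force: [0.0, 0.3, 0.2]
opening: 0.0007
```

View pics/scene1.png

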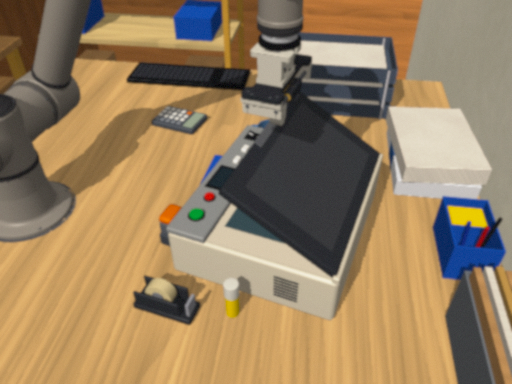

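```bash
python3 - <<'E'
from h import *
s=telemetry.observe();p=s["tool_pos"];print(p,s["time"])
for n in ["scene","top"]:
    c=read_camera(n); print(n,proj(c,[p,p-[0,0,.025],p+[0,0,.08],[.6232,.0169,.2632]]).round(0).tolist())
    print((-np.array(c["R"]).T@np.array(c["t"])))
E
```

```text
[0.63039027 0.01025248 0.29132457] 2.375
scene [[277.0, 128.0], [277.0, 139.0], [278.0, 93.0], [273.0, 138.0]]
[ 0.71003344 -0.78486923  0.7963524 ]
top [[259.0, 168.0], [259.0, 171.0], [259.0, 160.0], [256.0, 174.0]]
[0.37193113 0.01111275 1.25120762]
```

View pics/top1.png

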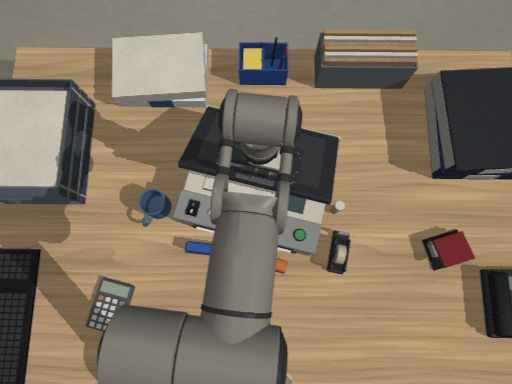

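```bash
python3 - <<'E'
from h import *
c=read_camera("scene");print(telemetry.observe()["contact_force"])
cv2.imwrite("pics/z2.png",cv2.convertScaleAbs(cv2.resize(c["image"][60:210,200:350,::-1],None,fx=4,fy=4,interpolation=cv2.INTER_CUBIC),alpha=2.0,beta=20))
E
```

```text
[-0.18583992  0.26103487 -0.40609083]
```

View pics/z2.png

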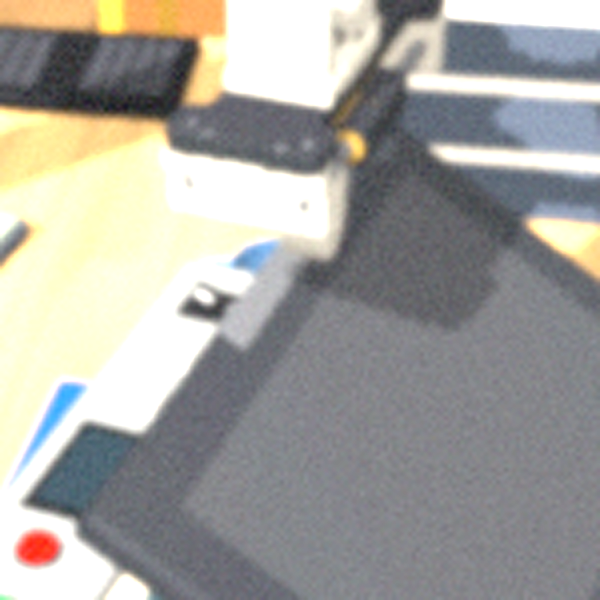

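The closed fingers are dark against the dark lid, at around crop (320,262), and sit over it near its front grip. I'll descend in small steps until they touch.

```bash
for i in 1; do python3 -m creep '[0,-0.002,0.003,-0.006,0, 0,0,0,-0.006,0, 0,0,0,-0.006,0]'; done; python3 -m creep '[0,-0.002,0,-0.008,0]'
```

```text
time: 2.9
tool_pos: [0.6293, 0.0142, 0.2766]
tool_rot: [3.139, 0.01, 2.906]
contact_force: [-0.2, 1.2, -0.4]
opening: 0.0005
time: 3.02
tool_pos: [0.6273, 0.0143, 0.2681]
tool_rot: [3.139, 0.01, 2.906]
contact_force: [0.4, -0.2, -0.2]
opening: 0.0004
```

```bash
python3 - <<'E'
from h import *
c=read_camera("scene");s=telemetry.observe();print(s["contact_force"],s["tool_pos"])
a=cv2.resize(c["image"][60:210,200:350,::-1],None,fx=4,fy=4,interpolation=cv2.INTER_CUBIC)
cv2.imwrite("pics/z3.png",cv2.convertScaleAbs(a,alpha=1.6,beta=10))
w=read_camera("wrist");cv2.imwrite("pics/w3.png",cv2.convertScaleAbs(w["image"][:,:,::-1],alpha=1.5,beta=20))
E
```

```text
[-0.53679013  0.14153431 -0.61407589] [0.62650097 0.01433764 0.26674542]
```

View pics/z3.png

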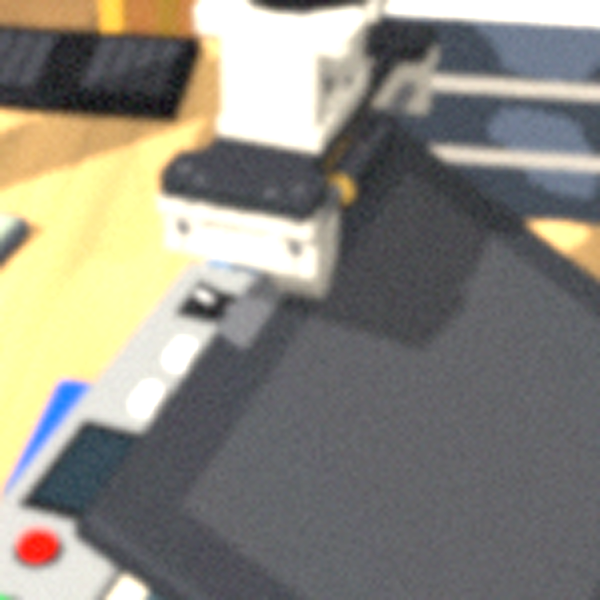

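View pics/w3.png

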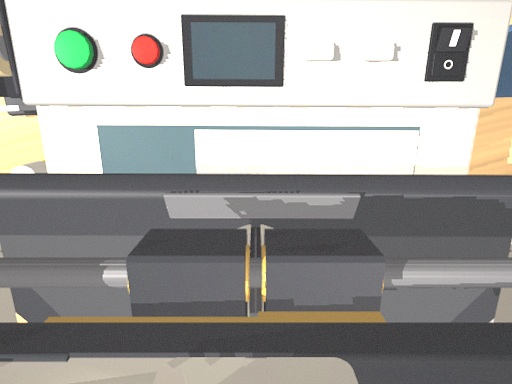

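```bash
python3 - <<'E'
from h import *
from fit import W,lid
c=read_camera("scene");s=telemetry.observe();p=s["tool_pos"]
a=c["image"][60:210,200:350,::-1].astype(float)
a=np.clip((a-15)*4,0,255).astype(np.uint8);a=cv2.resize(a,None,fx=5,fy=5,interpolation=cv2.INTER_CUBIC)[:600]
P=[.6504,.0104,-.2325]
for ang,col in[(.528,(0,0,255)),(.45,(0,255,0))]:
    L=[lid(ang,.262,.204,.02),lid(ang,.262,-.204,.02),lid(ang,0,-.204,.02),lid(ang,0,.204,.02)]
    u=((proj(c,W(P,L))-[200,60])*5).astype(np.int32); cv2.polylines(a,[u.reshape(-1,1,2)],True,col,1)
for z in(0,-.025): 
    u=((proj(c,[p+[0,0,z]])[0]-[200,60])*5).astype(int); cv2.circle(a,tuple(map(int,u)),4,(255,0,255),2)
cv2.imwrite("pics/z4.png",a)
E
```

```text
(no output)
```

View pics/z4.png

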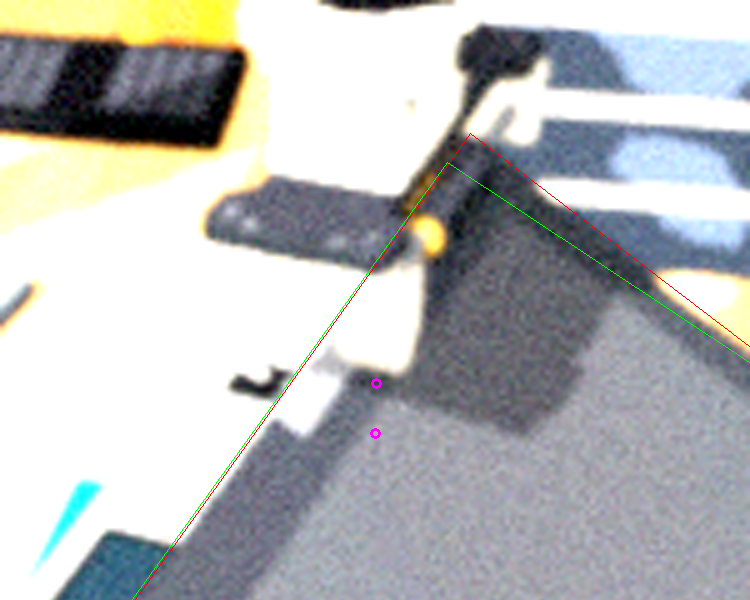

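The tip looks just above or touching the lid at crop (390,380). I'll continue down slowly and watch the force.

```bash
python3 -m creep '[0,-0.001,0,-0.006,0, 0,-0.001,0,-0.006,0]';python3 -m creep '[0,-0.002,0,-0.006,0, 0,-0.002,0,-0.006,0]'; python3 - <<'E'
from h import *
c=read_camera("scene");s=telemetry.observe();print(s["contact_force"],s["tool_pos"])
a=c["image"][60:210,200:350,::-1].astype(float)
a=np.clip((a-10)*2,0,255).astype(np.uint8);a=cv2.resize(a,None,fx=4,fy=4,interpolation=cv2.INTER_CUBIC)
cv2.imwrite("pics/z5.png",a)
E
```

```text
time: 3.52
tool_pos: [0.6257, 0.0141, 0.2568]
tool_rot: [3.138, 0.012, 2.906]
contact_force: [-0.2, 0.1, 2.7]
opening: 0.0007
time: 3.78
tool_pos: [0.6216, 0.0143, 0.2445]
tool_rot: [3.138, 0.013, 2.906]
contact_force: [-0.4, 0.3, 3.0]
opening: 0.0003
[0.91184164 0.17052761 0.23008526] [0.62106119 0.01425506 0.24360069]
```

View pics/z5.png

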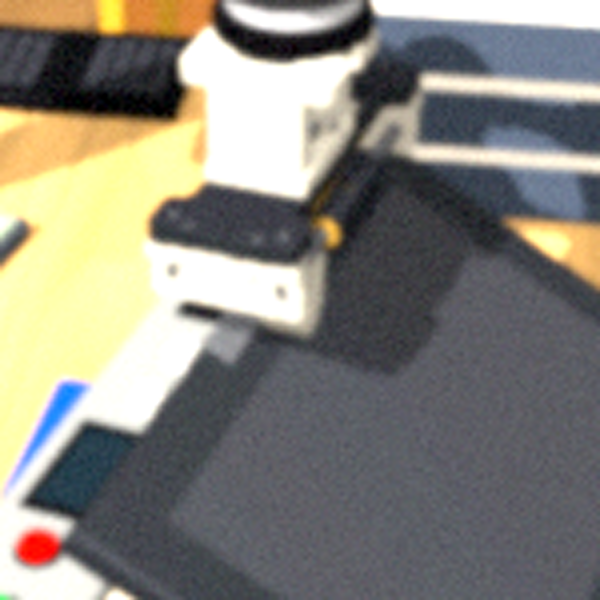

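Contact is made: about 3 N and the lid is moving. I'll follow the arc down.

```bash
python3 -m creep '[0,-0.004,0.001,-0.01,0, 0,-0.004,0.001,-0.01,0, 0,-0.004,0.001,-0.01,0, 0,-0.004,0.001,-0.01,0]'; python3 - <<'E'
from h import *
c=read_camera("scene");w=read_camera("wrist");s=telemetry.observe();print(s["contact_force"],s["tool_pos"])
a=c["image"][60:210,200:350,::-1].astype(float)
a=np.clip((a-10)*2,0,255).astype(np.uint8);a=cv2.resize(a,None,fx=3,fy=3,interpolation=cv2.INTER_CUBIC)
cv2.imwrite("pics/z6.png",a);cv2.imwrite("pics/w6.png",w["image"][:,:,::-1])
E
```

```text
time: 4.32
tool_pos: [0.6038, 0.0185, 0.2013]
tool_rot: [3.138, 0.011, 2.906]
contact_force: [0.1, -0.5, 1.6]
opening: 0.0004
[ 0.31556151 -0.1933323   0.2459307 ] [0.60312855 0.01856884 0.20039859]
```

View pics/z6.png

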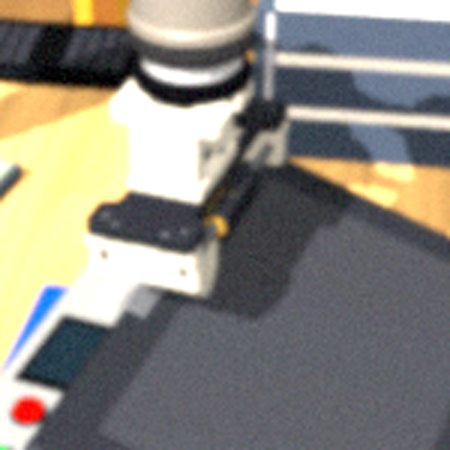

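View pics/w6.png

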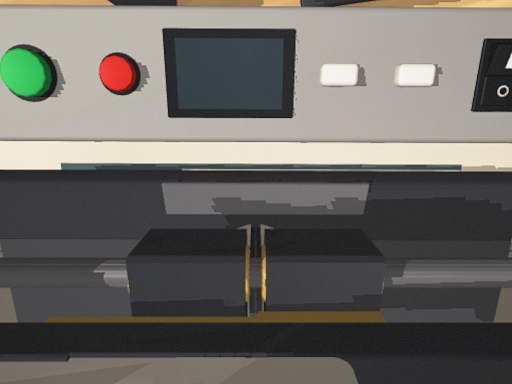

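```bash
python3 -m creep '[0,-0.004,0.001,-0.01,0, 0,-0.003,0.001,-0.01,0]';  python3 -m creep '[0,-0.001,0,-0.004,0, 0,-0.001,0,-0.004,0]'; python3 -m creep '[0,0,0,-0.002,0, 0,0,0,-0.002,0]';
```

```text
time: 4.68
tool_pos: [0.5968, 0.0203, 0.1801]
tool_rot: [3.139, 0.012, 2.906]
contact_force: [-0.0, -0.6, 2.0]
opening: 0.0006
time: 4.92
tool_pos: [0.5944, 0.0207, 0.171]
tool_rot: [3.138, 0.011, 2.906]
contact_force: [-0.1, 0.3, 1.1]
opening: 0.0002
time: 5.18
tool_pos: [0.5941, 0.0207, 0.1667]
tool_rot: [3.138, 0.01, 2.906]
contact_force: [0.0, 0.8, 2.0]
opening: 0.0002
```

```bash
for i in 1; do python3 -m creep '[0,0,0,-0.003,0, 0,0,0,-0.003,0]'; python3 -m creep '[0,0,0,-0.003,0]';python3 -m creep '[0,0,0,-0.003,0]'; done; python3 - <<'E'
from h import *
c=read_camera("scene");s=telemetry.observe();print(s["contact_force"],s["tool_pos"])
a=c["image"][80:310,140:390,::-1].astype(float)
a=np.clip((a-5)*1.8,0,255).astype(np.uint8);a=cv2.resize(a,None,fx=2.6,fy=2.6,interpolation=cv2.INTER_CUBIC)
cv2.imwrite("pics/z7.png",a)
E
```

```text
time: 5.42
tool_pos: [0.594, 0.0207, 0.1605]
tool_rot: [3.138, 0.01, 2.906]
contact_force: [-1.2, -0.1, 1.5]
opening: 0.0001
time: 5.55
tool_pos: [0.594, 0.0206, 0.1573]
tool_rot: [3.138, 0.01, 2.906]
contact_force: [-0.5, -0.5, 2.3]
opening: 0.0004
time: 5.68
tool_pos: [0.594, 0.0207, 0.154]
tool_rot: [3.138, 0.01, 2.906]
contact_force: [-0.4, 0.1, 1.0]
opening: 0.0005
[0.60817943 0.59514732 0.87818268] [0.59383066 0.0206677  0.15357613]
```

View pics/z7.png

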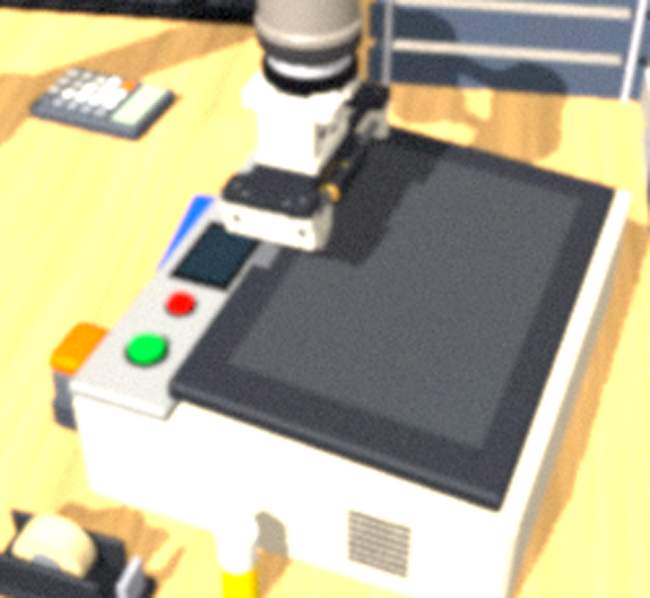

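```bash
for i in 1; do python3 -m creep '[0,0,0,-0.003,0]'; python3 -m creep '[0,0,0,-0.003,0]';python3 -m creep '[0,0,0,-0.002,0]';python3 -m creep '[0,0,0,-0.002,0]'; done
```

```text
time: 5.85
tool_pos: [0.5939, 0.0206, 0.1506]
tool_rot: [3.138, 0.01, 2.906]
contact_force: [-1.0, -0.2, 1.2]
opening: 0.0005
time: 5.98
tool_pos: [0.5938, 0.0206, 0.1473]
tool_rot: [3.139, 0.009, 2.906]
contact_force: [-0.7, -0.2, 1.2]
opening: 0.0004
time: 6.1
tool_pos: [0.5938, 0.0207, 0.1451]
tool_rot: [3.139, 0.009, 2.906]
contact_force: [-0.6, 0.5, 1.9]
opening: 0.0003
time: 6.22
tool_pos: [0.5937, 0.0206, 0.1429]
tool_rot: [3.139, 0.009, 2.906]
contact_force: [-1.3, 0.4, 1.6]
opening: 0.0006
```

```bash
python3 - <<'E'
from h import *
from fit import W,lid
c=read_camera("scene");w=read_camera("wrist");s=telemetry.observe();print(s["contact_force"],s["tool_pos"],s["qpos"])
a=c["image"][80:310,140:390,::-1].astype(float)
a=np.clip((a-5)*1.8,0,255).astype(np.uint8);a=cv2.resize(a,None,fx=2.6,fy=2.6,interpolation=cv2.INTER_CUBIC)
P=[.6504,.0104,-.2325];p=s["tool_pos"]
for ang,col in[(0,(0,0,255)),(.05,(0,255,0)),(.1,(255,0,0))]:
    L=[lid(ang,.262,.204,.02),lid(ang,.262,-.204,.02),lid(ang,0,-.204,.02),lid(ang,0,.204,.02)]
    u=((proj(c,W(P,L))-[140,80])*2.6).astype(np.int32); cv2.polylines(a,[u.reshape(-1,1,2)],True,col,1)
for z in(0,-.025): 
    u=((proj(c,[p+[0,0,z]])[0]-[140,80])*2.6).astype(int); cv2.circle(a,tuple(map(int,u)),4,(255,0,255),2)
cv2.imwrite("pics/z8.png",a);cv2.imwrite("pics/w8.png",w["image"][:,:,::-1])
E
```

```text
[ 0.1394589  -0.215726    0.13086622] [0.59387078 0.02060229 0.14294283] [-0.09517606  0.52480615  1.44121714  0.00180572  1.16595519 -1.43076773]
```

View pics/z8.png

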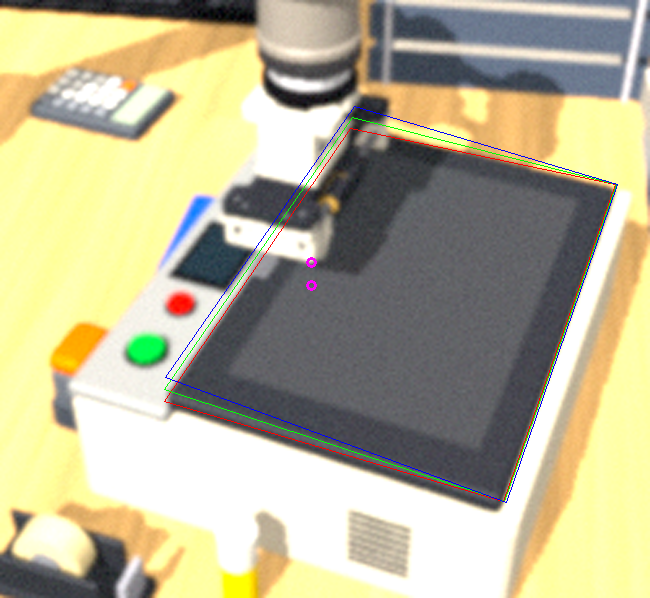

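View pics/w8.png

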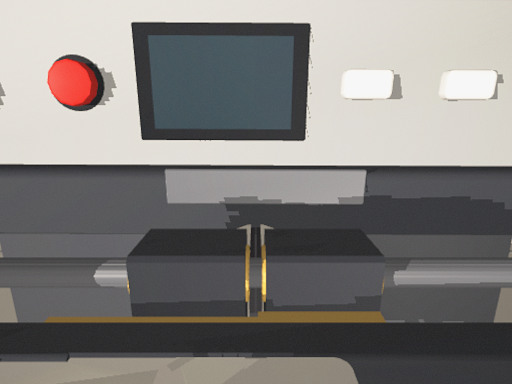

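```bash
python3 - <<'E'
from h import *
from fit import W
from scipy.optimize import least_squares
w=read_camera("wrist");s=telemetry.observe();p=s["tool_pos"]
P=[.6504,.0104,-.2325]
L=[(-.138,-.095,.1475),(-.138,-.022,.14),(-.138,.05,.147),(-.138,.1,.147)]
pix=np.array([(76,82),(222,81),(367,84),(468,85)])
X=W(P,L);print(proj(w,X).round(0).tolist())
R=np.array(w["R"]);C=-R.T@np.array(w["t"]);print("cam",C,"tool",p,"fwd",R[2],w["fovy"])
r=least_squares(lambda d:(proj(w,X+d)-pix).ravel(),[0,0,0]);print("scene shift to match",r.x,r.fun.round(1))
print("tip px",proj(w,[p,p-[0,0,.025]]))
E
```

```text
[[62.0, 84.0], [216.0, 84.0], [363.0, 83.0], [466.0, 83.0]]
cam [0.52442962 0.03752492 0.31104278] tool [0.59388784 0.02063534 0.14305471] fwd [ 0.26464629 -0.06041375 -0.96245131] 61.7196180507884
scene shift to match [ 0.00029645  0.00364358 -0.00481904] [-1.   1.3  1.7  2.8  0.1 -1.4 -0.7 -2.6]
tip px [[253.83344496 234.99231416]
 [253.87344689 219.53493987]]
```

```bash
python3 - <<'E'
from h import *
c=read_camera("scene");s=telemetry.observe();p=s["tool_pos"]
R=np.array(c["R"]);C=-R.T@np.array(c["t"])
yaw=2.906;ax=np.array([np.cos(yaw),np.sin(yaw),0]);ay=np.array([np.sin(yaw),-np.cos(yaw),0])
for off in(0,-.02,-.04,-.065,-.095):
  for u,v in((228,237),(318,255),(325,215)):
    d=R.T@np.array([(u/2.6+140-c["cx"])/f(c),(v/2.6+80-c["cy"])/f(c),1])
    X=C+d*((p+ay*off-C)@ay)/(d@ay); print(off,"toolx %.3f z-tcp %.3f"%((X-p)@ax,X[2]-p[2]))
a=c["image"][110:200,200:290,::-1];a=cv2.resize(cv2.convertScaleAbs(a,alpha=1.3),None,fx=6.6,fy=6.6,interpolation=cv2.INTER_CUBIC)
cv2.imwrite("pics/z9.png",a)
E
```

```text
0 toolx 0.079 z-tcp 0.006
0 toolx -0.006 z-tcp 0.010
0 toolx -0.012 z-tcp 0.055
-0.02 toolx 0.069 z-tcp 0.023
-0.02 toolx -0.014 z-tcp 0.027
-0.02 toolx -0.020 z-tcp 0.070
-0.04 toolx 0.058 z-tcp 0.040
-0.04 toolx -0.022 z-tcp 0.044
-0.04 toolx -0.028 z-tcp 0.086
-0.065 toolx 0.046 z-tcp 0.061
-0.065 toolx -0.032 z-tcp 0.066
-0.065 toolx -0.037 z-tcp 0.106
-0.095 toolx 0.031 z-tcp 0.087
-0.095 toolx -0.043 z-tcp 0.091
-0.095 toolx -0.049 z-tcp 0.130
```

View pics/z9.png

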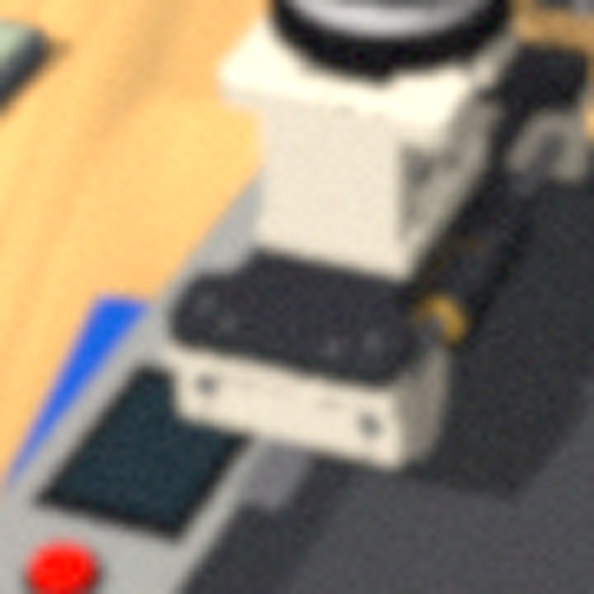

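The white block is the near side of the wide gripper body, so it hides the fingers. The lid overlay shows about 0.03 rad still open, so I'll press to the stop.

```bash
for i in 1; do python3 -m creep '[0,0,0,-0.002,0]'; python3 -m creep '[0,0,0,-0.002,0]';python3 -m creep '[0,0,0,-0.002,0]';python3 -m creep '[0,0,0,-0.002,0]'; done
```

```text
time: 6.75
tool_pos: [0.5939, 0.0206, 0.1412]
tool_rot: [3.139, 0.01, 2.906]
contact_force: [-1.7, 0.7, 1.0]
opening: 0.0004
time: 6.88
tool_pos: [0.5938, 0.0207, 0.1392]
tool_rot: [3.139, 0.009, 2.906]
contact_force: [-1.1, 0.0, 1.5]
opening: 0.0009
time: 7.0
tool_pos: [0.5937, 0.0207, 0.1371]
tool_rot: [3.139, 0.009, 2.906]
contact_force: [-1.2, 0.4, 1.7]
opening: 0.0005
time: 7.12
tool_pos: [0.5937, 0.0207, 0.1367]
tool_rot: [3.139, 0.01, 2.906]
contact_force: [-7.6, 0.3, 21.9]
opening: 0.0004
```

Hard stop reached at TCP z 0.137 with 22 N, so the effective fingertip is about 10 mm above the reported TCP. I'll hold briefly, lift, and check.

```bash
python3 -m creep '[0,0,0,0.001,0, 0,0,0,0,0, 0,0,0,0,0]'; python3 -m creep '[0,0,0,0.03,0, 0,0,0,0.05,0, 0,0,0,0.05,0]';python3 - <<'E'
from h import *
from fit import W,lid
c=read_camera("scene");w=read_camera("wrist");s=telemetry.observe();p=s["tool_pos"];print(p,s["contact_force"])
a=c["image"][80:310,140:390,::-1].astype(float)
a=np.clip((a-5)*1.8,0,255).astype(np.uint8);a=cv2.resize(a,None,fx=2.6,fy=2.6,interpolation=cv2.INTER_CUBIC)
for z in(0,-.025,.01): 
    u=((proj(c,[p+[0,0,z]])[0]-[140,80])*2.6).astype(int); cv2.circle(a,tuple(map(int,u)),4,(255,0,255),2)
cv2.imwrite("pics/z10.png",a);cv2.imwrite("pics/w10.png",cv2.convertScaleAbs(w["image"][:,:,::-1],alpha=2.5,beta=20))
E
```

```text
time: 7.5
tool_pos: [0.594, 0.0206, 0.1377]
tool_rot: [3.138, 0.011, 2.906]
contact_force: [-0.6, -0.3, -0.3]
opening: 0.0006
time: 7.88
tool_pos: [0.5911, 0.0208, 0.265]
tool_rot: [3.14, -0.001, 2.906]
contact_force: [0.2, -0.9, -0.1]
opening: 0.0006
[0.59166965 0.02072709 0.2646607 ] [-0.69156332  0.62575369 -0.05609673]
```

View pics/z10.png

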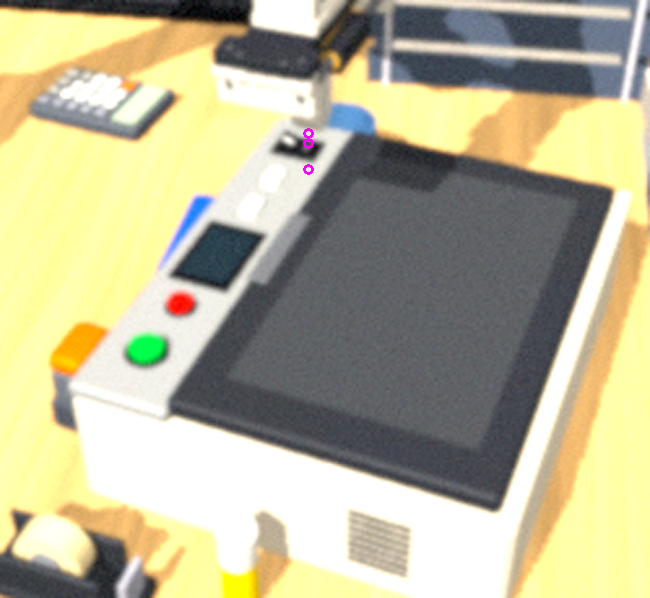

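View pics/w10.png

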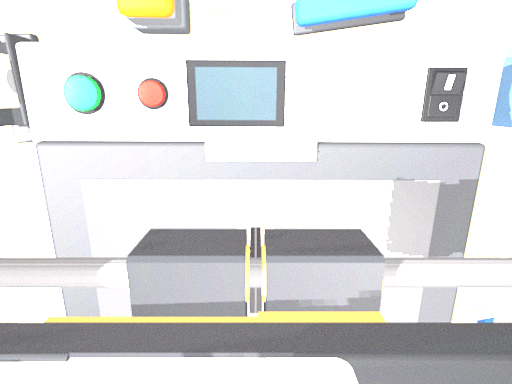

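The lid is shut and the fingertip shows just below the body at crop (312,120). The wrist view shows the rocker at (444,95), the red key at (152,94) and the green key at (83,93). I'll cross-check positions with the wrist rays.

```bash
python3 - <<'E'
from h import *
from fit import W
w=read_camera("wrist");print(telemetry.observe()["tool_pos"])
P=[.6504,.0104,-.2325]
for n,u,v,z,L in[("rock",444,95,.1445,(-.138,.16)),("green",83,93,.148,(-.138,-.155)),("red",152,94,.147,(-.138,-.095))]:
    print(n,ray(w,u,v,z).round(4),W(P,[L+(z,)]).round(4))
T=read_camera("top")
print(ray(T,299.5,234.4,.148),ray(T,278.9,229.1,.147),ray(T,193,207.6,.1445))
print(W(P,[(-.155,.16,.148)])-W(P,[(-.138,.16,.148)]))
E
```

```text
[0.59071241 0.02080289 0.26246603]
rock [0.5512 0.1972 0.1445] [[0.553  0.1979 0.1445]]
green [ 0.4784 -0.1004  0.148 ] [[ 0.4804 -0.1086  0.148 ]]
red [ 0.4926 -0.0445  0.147 ] [[ 0.4942 -0.0502  0.147 ]]
[ 0.47798862 -0.10600992  0.148     ] [ 0.49249969 -0.04810201  0.147     ] [0.55217614 0.19777492 0.1445    ]
[[-0.01654259  0.00391699  0.        ]]
```

```bash
python3 -m creep '[0,-0.014,0.045,0,0, 0,-0.014,0.045,0,0, 0,-0.014,0.045,0,0, 0,-0.014,0.045,0,0, 0,0,0,-0.04,0, 0,0,0,0,0]'; python3 - <<'E'
from h import *
c=read_camera("top");w=read_camera("wrist");print(telemetry.observe()["tool_pos"])
cv2.imwrite("pics/w11.png",w["image"][:,:,::-1])
E
```

```text
time: 9.02
tool_pos: [0.5304, 0.2053, 0.2146]
tool_rot: [-3.139, -0.014, 2.904]
contact_force: [0.4, -0.2, 0.8]
opening: 0.0006
[0.53296574 0.20530606 0.21851583]
```

View pics/w11.png

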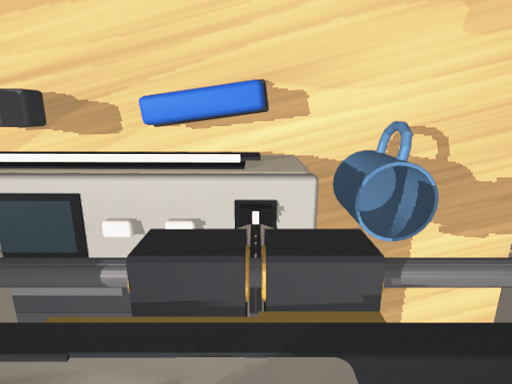

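The fingers line up laterally with the rocker at (256,215). Descending onto its front half.

```bash
python3 -m creep '[0,0.003,-0.003,-0.02,0, 0,0,0,-0.02,0, 0,0,0,-0.018,0, 0,0,0,-0.01,0]';python3 -m creep '[0,0,0,-0.004,0, 0,0,0,0,0]'; python3 -m creep '[0,0,0,-0.003,0]'
```

```text
time: 9.62
tool_pos: [0.5416, 0.2003, 0.1563]
tool_rot: [3.135, 0.005, 2.898]
contact_force: [0.5, 0.9, 0.4]
opening: 0.0005
time: 9.88
tool_pos: [0.5427, 0.1998, 0.1535]
tool_rot: [3.134, 0.007, 2.897]
contact_force: [-0.1, -0.0, 1.2]
opening: 0.0002
time: 10.0
tool_pos: [0.5433, 0.1999, 0.1513]
tool_rot: [3.133, 0.009, 2.897]
contact_force: [0.1, -0.1, -0.1]
opening: 0.0008
```

```bash
python3 -m creep '[0,-0.009,0.002,0,0, 0,0,0,0,0, 0,0,0,0,0]'; python3 - <<'E'
from h import *
w=read_camera("wrist");s=telemetry.observe();print(s["tool_pos"],s["contact_force"])
cv2.imwrite("pics/w12.png",cv2.resize(w["image"][170:320,130:380,::-1],None,fx=3,fy=3))
E
```

```text
time: 10.38
tool_pos: [0.5335, 0.2023, 0.1519]
tool_rot: [3.133, 0.009, 2.897]
contact_force: [0.1, 1.0, 0.5]
opening: 0.0002
[0.53351524 0.20227285 0.15188117] [ 0.3888227   0.1817773  -0.04913197]
```

View pics/w12.png

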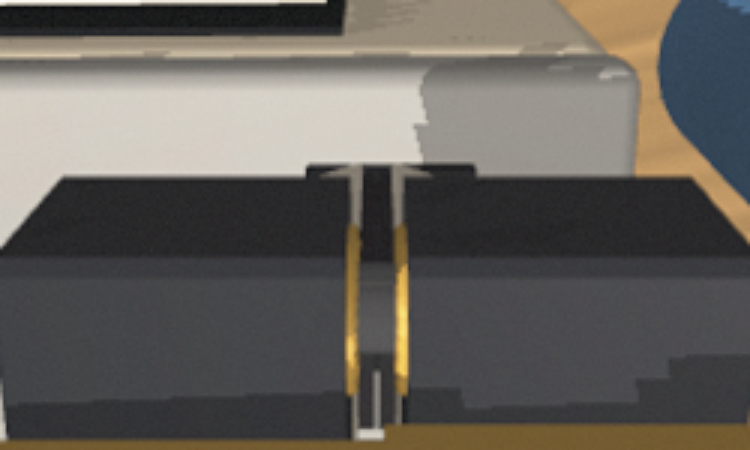

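```bash
python3 -m creep '[0,0,0,-0.005,0, 0,0,0,-0.004,0]';python3 -m creep '[0,0,0,-0.003,0]'; python3 -m creep '[0,0,0,-0.003,0]'; python3 -m creep '[0,0,0,-0.002,0]'
```

```text
time: 10.68
tool_pos: [0.5338, 0.2023, 0.1426]
tool_rot: [3.133, 0.01, 2.897]
contact_force: [-0.3, -0.2, -0.3]
opening: 0.0003
time: 10.8
tool_pos: [0.5337, 0.2023, 0.1391]
tool_rot: [3.133, 0.009, 2.897]
contact_force: [-0.2, -0.2, -0.7]
opening: 0.0002
time: 10.92
tool_pos: [0.5333, 0.2024, 0.136]
tool_rot: [3.133, 0.008, 2.897]
contact_force: [-2.8, -0.2, 3.0]
opening: 0.0008
time: 11.05
tool_pos: [0.533, 0.2024, 0.1338]
tool_rot: [3.133, 0.008, 2.897]
contact_force: [-2.3, -0.4, 1.9]
opening: 0.0004
```

Contact is at the expected height. Pressing on to the stop.

```bash
python3 -m creep '[0,0,0,-0.002,0]'; python3 -m creep '[0,0,0,-0.0015,0]'
```

```text
time: 11.18
tool_pos: [0.5331, 0.2025, 0.1325]
tool_rot: [3.133, 0.008, 2.897]
contact_force: [-6.2, -1.7, 16.0]
opening: 0.0006
time: 11.3
tool_pos: [0.5331, 0.2025, 0.1325]
tool_rot: [3.133, 0.009, 2.897]
contact_force: [-7.3, -0.2, 16.2]
opening: 0.0003
```

```bash
python3 -m creep '[0,0,0,0,0, 0,0,0,0.03,0, 0,0,0,0.05,0, 0,0,0,0.03,0, 0,-0.01,-0.055,0,0, 0,-0.01,-0.055,0,0]'; python3 - <<'E'
from h import *
w=read_camera("wrist");s=telemetry.observe();print(s["tool_pos"],s["contact_force"])
cv2.imwrite("pics/w13.png",w["image"][:,:,::-1])
c=read_camera("scene")
cv2.imwrite("pics/s13.png",cv2.resize(c["image"][80:310,140:390,::-1],None,fx=2.6,fy=2.6,interpolation=cv2.INTER_CUBIC))
E
```

```text
time: 12.05
tool_pos: [0.5143, 0.0924, 0.2448]
tool_rot: [3.133, 0.013, 2.903]
contact_force: [0.8, -0.4, 0.1]
opening: 0.0003
[0.51338834 0.08656074 0.24493522] [ 1.77673414 -3.69589348 -0.67417117]
```

View pics/w13.png

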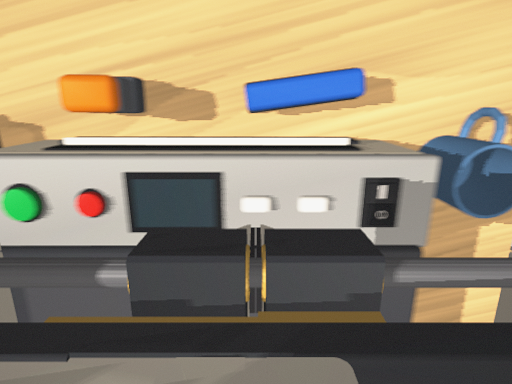

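View pics/s13.png

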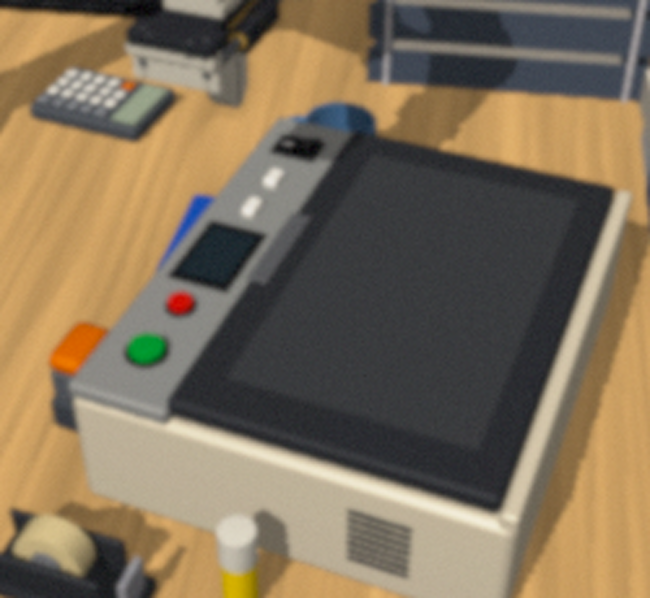

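The rocker has flipped (it looks different at (380,200)) and the lid is still shut. Moving above the green key.

```bash
python3 -m creep '[0,-0.009,-0.047,0,0, 0,-0.009,-0.047,0,0, 0,-0.009,-0.047,0,0, 0,-0.007,-0.045,0,0, 0,0,0,-0.03,0, 0,0,0,0,0]'; python3 - <<'E'
from h import *
w=read_camera("wrist");s=telemetry.observe();print(s["tool_pos"],s["tool_rot"])
cv2.imwrite("pics/w14.png",w["image"][:,:,::-1])
im=w["image"].astype(int);r,g,b=im[...,0],im[...,1],im[...,2]
for z in[.148]:
  for a,q in cen(im,(g>r+40)&(g>b+30)): print(a,q,ray(w,*q,z))
E
```

```text
time: 12.9
tool_pos: [0.4809, -0.1025, 0.2138]
tool_rot: [3.134, 0.018, 2.896]
contact_force: [-0.1, 0.5, 1.2]
opening: 0.0003
[ 0.48202895 -0.10283925  0.21537658] [3.13472688 0.0209202  2.89711234]
1207 [249.4 198.6] [ 0.47892837 -0.10526158  0.148     ]
```

View pics/w14.png

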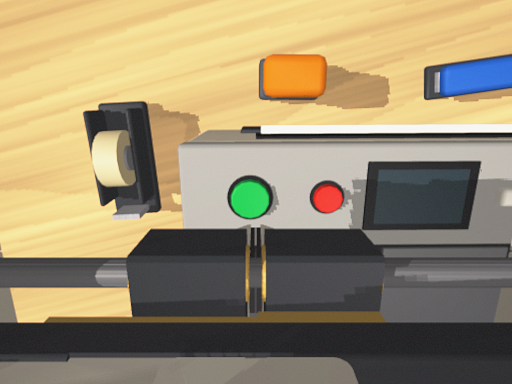

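Green key at (250,198), which is world (0.479, -0.105). Descending.

```bash
python3 -m creep '[0,-0.003,-0.002,-0.02,0, 0,-0.002,0,-0.02,0, 0,-0.002,0,-0.015,0, 0,-0.002,0,-0.008,0, 0,0,0,0,0]'
```

```text
time: 13.58
tool_pos: [0.4781, -0.1031, 0.1568]
tool_rot: [3.136, 0.033, 2.903]
contact_force: [0.7, -0.5, -0.1]
opening: 0.0004
```

```bash
python3 -m creep '[0,0,-0.002,-0.008,0, 0,0,0,-0.007,0]';python3 -m creep '[0,0,0,-0.003,0]'; python3 -m creep '[0,0,0,-0.003,0]'; python3 -m creep '[0,0,0,-0.003,0]'
```

```text
time: 13.82
tool_pos: [0.4795, -0.1054, 0.1427]
tool_rot: [3.137, 0.036, 2.904]
contact_force: [0.2, -0.2, 0.1]
opening: 0.0003
time: 13.95
tool_pos: [0.4794, -0.1054, 0.1393]
tool_rot: [3.137, 0.036, 2.904]
contact_force: [-0.8, -0.1, 0.1]
opening: 0.0009
time: 14.08
tool_pos: [0.4795, -0.1055, 0.1362]
tool_rot: [3.137, 0.036, 2.903]
contact_force: [0.4, -0.1, 2.0]
opening: 0.0006
time: 14.2
tool_pos: [0.4795, -0.1055, 0.1332]
tool_rot: [3.137, 0.036, 2.903]
contact_force: [-1.4, 0.6, 3.8]
opening: 0.0002
```

```bash
python3 -m creep '[0,0,0,-0.002,0]'; python3 -m creep '[0,0,0,-0.001,0, 0,0,0,-0.0005,0]'
```

```text
time: 14.32
tool_pos: [0.4796, -0.1055, 0.1321]
tool_rot: [3.137, 0.037, 2.903]
contact_force: [-6.6, 2.5, 20.0]
opening: 0.0003
time: 14.58
tool_pos: [0.4795, -0.1055, 0.1325]
tool_rot: [3.137, 0.038, 2.904]
contact_force: [-2.4, 0.9, 5.2]
opening: 0.0005
```

The key is on its stop. Now I'll let go, lift away and check.

```bash
python3 -m creep '[0,0,0,0.02,0, 0,0,0,0.04,0, 0,0,0,0.05,0, 0,0,0,0.04,0, 0,-0.02,0,0,0, 0,0,0,0,0, 0,0,0,0,0]'; python3 - <<'E'
from h import *
w=read_camera("wrist");s=telemetry.observe();print(s["tool_pos"],s["contact_force"],s["qvel"].round(3))
cv2.imwrite("pics/w15.png",w["image"][:,:,::-1])
c=read_camera("scene")
cv2.imwrite("pics/s15.png",cv2.resize(c["image"][80:310,140:390,::-1],None,fx=2.6,fy=2.6,interpolation=cv2.INTER_CUBIC))
E
```

```text
time: 15.45
tool_pos: [0.4589, -0.1055, 0.2865]
tool_rot: [3.137, 0.039, 2.903]
contact_force: [-0.1, 0.3, -0.4]
opening: 0.0006
[ 0.45885261 -0.10543327  0.2863419 ] [-0.45809339 -0.61819821 -0.07011489] [0.002 0.008 0.001 0.001 0.003 0.001]
```

View pics/w15.png

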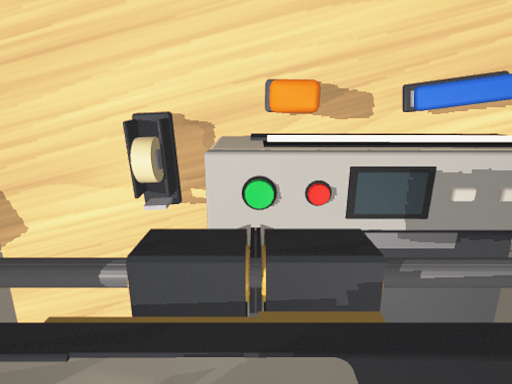

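View pics/s15.png

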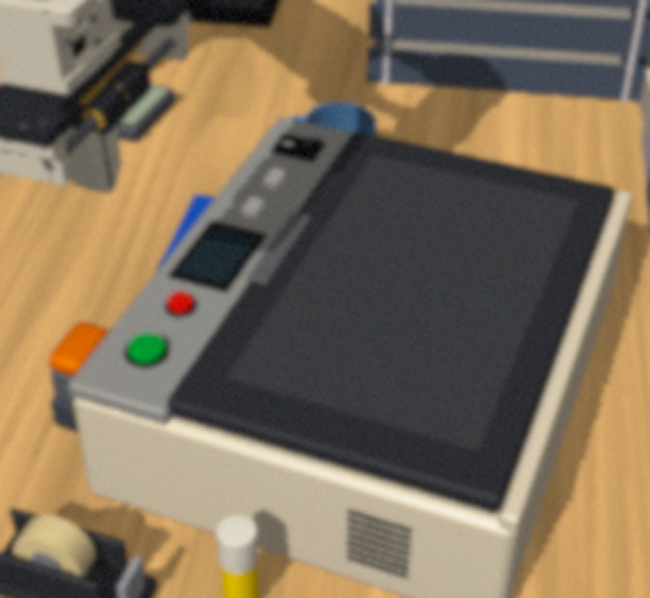

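The lid is shut, the rocker is on, the green key is out again, the bystanders look unmoved and the arm is clear. Handing in.

```bash
python3 -c "
from cell import workorder
print(workorder.hand_in())"
```

```text
the job is handed in; nothing more can be done
None
```

I did all three steps in order with closed fingertips and handed the job in at about 15.5 s; the hand-in gives no verdict.

- **Lid:** I eased it down along its arc at 1–3 N until it hit its stop (22 N). It stayed shut in later pictures.
- **Rocker:** I pressed its front half to the stop, from 3 N on contact to 16 N. The pictures show it flipped.
- **Start key:** I pressed it fully in (2 N, then 3.8 N, then 20 N at the stop) and let it go. It looks fully out in the final pictures.

**Last checks:** The arm stands clear of everything with about zero force. The white keys, the red key and the bystanders look undisturbed. I judged all of this from the pictures, because the joint angles cannot be read directly.

**One disagreement:** At the lid's stop, taking the stated shut height, the closed fingertips sat about 10 mm above the reported tool point. The description says they stand 25 mm beyond it. I used the measured offset, and the rocker and start key then stopped within about 1 mm of the expected heights.

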